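# Lock the ballast of a postcard spinner's foot

## Robot

A 6-joint arm with a two-finger parallel gripper is mounted at the origin on the work surface. World frame = base frame: x ahead of the robot, y to its left, z up, the work surface at z = 0. Lengths are in mm, angles in rad, forces in N, time in s.
With the tool pointing down it reaches from about 275 to 825 mm from the base axis. Payload 5.2 kg.
Tool frame: the origin (TCP) lies between the finger pads; the fingertips stand 22 mm ahead of it and the grasp point (between the pads) lies 3 mm ahead of it (tcp_to_tips is the distance from the TCP to the fingertips, in mm); z points along the fingers, y is the line along which they close (so a half turn about z gives the same grasp; the last joint's range is limited). The gripper opens to 93 mm and grips with 3 to 60 N. Pads are 15 mm wide; open, the fingers measure 128 mm over their backs; the gripper's body (75 mm by 188 mm) begins 65 mm behind the grasp point.
Start: joints at [-1.334, 0.259, 1.535, -0, 1.348, -0.203], TCP at [234.188, -497.656, 240.653] pointing down, gripper open.
Joint ranges: [-3.14, 3.14], [-0.91, 2.08], [0.19, 2.58], [-1.22, 4.36], [0.22, 2.71], [-3.12, 3.12]. Speed limits (rad/s): [2.57, 2.57, 3.14, 3.14, 3.14, 3.14].

## Interface

Orientations are given as a rotation vector (axis times angle).
In Python, from rig import observe, grab_frame, camera_params, close_job, search_frame, silhouettes, tcp_to_tips gives the robot as it stands.
- The arm moves only by the shell command python3 -m crank 'ROWS'. ROWS is a JSON object whose key "motion" holds a list of rows, 1 to 10 of them, each of 5 numbers: dx, dy, dz in shares of the most that a row can go, 1 being 50 mm, then a turn about the tool's z in units of 0.05 rad, then the opening from 0.0 (shut) to 1.0 (fully open); each row shifts and turns the commanded pose from where the row before left it, along the tool's axes as they then stand; what a row does not reach is not made up. A row lasts 1/10 s, in which the tool goes at most 50 mm and 0.15 rad, less where a joint would pass 70% of its speed; a pose out of reach is approached as far as the arm can. The fingers move at their own pace and stop on an object; the grip force is fixed at half the most. Time passes only in rows, so rows that do not move let the fingers close. It prints the time, the measured TCP pose, the force, the opening and the grip force at its end. Input that does not fit is refused with a message, and nothing moves.
- observe(): the state, without advancing time (a new reading comes with each control period).
- grab_frame(name): name is "side" or "top"; returns the picture (480x640x3 uint8, red, green, blue); there is no depth.
- camera_params(name): a dict with "vertical_fov" (degrees; the focal length in pixels is half the picture's height over the tangent of half this angle, whatever the lens; pixels are square), "cx", "cy" (the principal point, pixels), "dist" ([k1, k2, p1, p2, k3] as OpenCV has them; the pictures are not rectified), "camera_from_world" (4x4, takes a point from world to camera coordinates). Camera axes: x right, y down, z forward; pixel columns grow to the right and rows downward; lengths in mm; the calibration is good to about 2 mm. A picture is of the moment at which its call begins. camera_params takes no time and is no camera call.
- close_job(): hands the job in; it is judged then, once.
Trained networks look in the newest picture that a camera, given by its name, has taken for a name from the list of things; names that differ only in an ending like _2 or _b are one class to them, and where a whole thing is asked for, a point or a joint stands for the part that bears it (a point fixed in the world has none). Each returns a list of dicts, best first, with "p" (0 to 1); they miss things now and then, are a little off and sometimes report something else, mostly with a low value. They report only what shows in the picture. A call takes as long as a camera call. They do not tell look-alikes from the thing itself.
- search_frame(query, camera): "location" ([x, y, z] in mm, in world coordinates, good to about 4 mm: the middle of the surface that is visible of it).
- silhouettes(query, camera): "mask" (480x640 bool, what is visible of it).
The state is a dict: "clock": time; "qpos": joint angles; "joint_velocities": joint speeds; "tau": joint torques, N m; "tool_pos": TCP position; "tcp_rot": TCP orientation; "wrist_force": force on the tool from outside, world axes, zero at the start; "moment": the same for the moment, N m; "gripper_width": opening from 0.0 (shut) to 1.0 (fully open); "gripper_force": force on a finger pad.
Only numpy, scipy, OpenCV 4.12 (cv2) and the standard library are available. Lean on these libraries where they do the work, as an engineer would, in place of code of your own. Each camera call takes 0.05 s, during which the arm holds its last target. There are 200 camera calls.

## Task

The wire card spinner has been lifted off its foot so that its ballast can be locked. Take the slotted locking plate by its upright lug, slide it sideways round the foot's stem under the collar, straight in from the open side, on top of the plate already there, and turn it until its slot is well away from the slot below and it drops fully home, flat, over the little brass pin. Do it gently, never forcing plate or foot, let go of it, and leave the other things on the counter where they are.

Things in the scene. Friction and masses are not known exactly. Their poses are not given: they have to be found in the camera images.
- stand: Fixed steel foot of the card spinner. Origin: centre of its underside, on the counter; z up; its +x points to its OPEN SIDE. Round base, radius 66 mm, 12 thick. Three posts, 8 in diameter, tops 42 above the counter, stand 50 from the axis at 180, +118 and -118 degrees from +x, so a plate can enter only from the +x side, lug outward (within 30 degrees of +x), moving along -x. All sizes are in mm.
- collar (a point): On the stem's axis at the collar's underside, 51 mm above the counter. The stem (diameter 12) runs from the base up to this collar (radius 18); collar and socket above it end 95 above the counter. Nothing can be put on from above. More than 35 N between plate and foot is forcing it.
- entry (a point): A free point 115 mm out from the stem on the open side, 32 mm above the counter: with the plate's underside at this height it slides in 5 mm above the brass pin and 9 mm below the collar.
- stack_top (a point): On the stem's axis, 22 mm above the counter, at the top of the plate (radius 40) already there; the locking plate's origin must end here. That lower plate is clamped, its slot about towards the foot's -x, turned by an unknown angle up to 20 degrees either way. With it turns a brass pin: diameter 9.5, bevelled, 5 high, 30 from the axis, at the foot's +x plus that angle; not measured.
- plate: Loose steel locking plate, about 0.32 kg, flat on the counter: disc of radius 40 mm, 10 thick. Origin: centre of its underside; z up. Slot 14.5 wide opens to -x, mouth flared over the outer 9 mm. An arm 26 wide runs along +x to the lug. On top of the pin its underside rides 27 above the counter; when turned so that a notch meets the pin it drops 5 mm.
- slot_floor (a point): Flat inner end of the plate's slot, 7 mm from the plate's centre on its +x side. Pushed home against the 12 mm stem, the plate's centre is 1 mm past the stem's axis.
- lug (a point): Grip point on the plate's upright lug: 88 mm from the plate's centre along its +x, 36 above its underside. The lug is 10 thick along the plate's x (squeeze it along x), 26 wide along y, and rises from the arm's top (10 above the underside) to 52 above the underside.
- notch_a (a point): Middle of a notch right through the plate: 12 mm wide, open at the rim, 22 to 40 from the plate's centre, at +60 degrees from its +x; this point lies 30 from the centre, at the underside. It may take the pin: then the lug stands 60 degrees clockwise (from above) of the pin, 40 to 80 degrees from the foot's +x.
- notch_b (a point): The same at -60 degrees from the plate's +x; it serves as well: with it on the pin the lug stands 60 degrees counterclockwise (from above) of the pin, 40 to 80 degrees from the foot's +x.
- spare: Loose bystander: plain slotted plate, radius 40, 10 thick, no lug, no notches. Origin under its centre.
- stein: Loose bystander: blue ceramic mug, radius 36, 100 high.
- dish: Loose bystander: white bowl, radius 55, 35 high.
- globe: Loose bystander: snow globe, 84 high.
- driver: Loose bystander: screwdriver, 190 long, lying.
- cards: Loose bystander: stack of picture cards, 105 x 148 x 31.
- jar: Loose bystander: clear jar with a steel cap, radius 30, 80 high.
Things that resemble listed ones, but are neither listed nor needed, are in the scene too. Leave any purple or red look-alike of the stand alone.

How it is judged:
By the outcome, as a careful person would: the job done as asked, in the order asked, and still so for the second after the job is handed in, with the robot touching nothing.
It also fails if it takes over 64 s, if anything falls off the work surface, if the arm or the gripper's body presses on something with over 40 N, if the wrist force passes 120 N, or if a joint passes its speed limit or range.

## Working session

There is one attempt and no reset: what is moved stays moved. The work goes in short steps, Python scripts to look and compute and a shell command to move; the robot and the scene stay as the last step left them, time stands still between calls to the robot, and variables do not carry over. Pictures are saved under pics/ and viewed, at most 10 in all, crops included, and the job is handed in when it is done.

```bash
ls; mkdir -p pics; cat > h.py <<'E'
import numpy as np, cv2
from rig import *
from scipy.spatial.transform import Rotation as R
def K(n):
    p=camera_params(n); f=240/np.tan(np.radians(p['vertical_fov'])/2)
    return np.array([[f,0,p['cx']],[0,f,p['cy']],[0,0,1]]),np.array(p['dist'],float),np.array(p['camera_from_world'])
def ray(n,uv,z):
    k,d,T=K(n); q=cv2.undistortPoints(np.array(uv,float).reshape(-1,1,2),k,d).reshape(-1,2)
    D=np.c_[q,np.ones(len(q))]@T[:3,:3]; o=-T[:3,:3].T@T[:3,3]
    return o+D*((z-o[2])/D[:,2])[:,None]
def proj(n,X):
    k,d,T=K(n); return cv2.projectPoints(np.array(X,float).reshape(-1,3),cv2.Rodrigues(T[:3,:3])[0],T[:3,3],k,d)[0].reshape(-1,2)
def save(n,im): cv2.imwrite('pics/'+n+'.png',im[:,:,::-1])
E
python3 - <<'E'
from h import *
np.set_printoptions(precision=1,suppress=True)
a=grab_frame('top');b=grab_frame('side')
save('top0',a);save('side0',b)
for c in('top','side'):
  T=K(c)[2];print(c,-T[:3,:3].T@T[:3,3])
  for q in('stand','plate','lug','spare','collar'):
    for r in search_frame(q,c): 
      print(q,c,round(r['p'],2),np.array(r['location']),proj(c,r['location'])[0])
print(observe())
E
```

```text
pics
top [ 452.1  -13.6 1209. ]
stand top 0.97 [258.1 224.7  10.4] [219.3 362.3]
stand top 0.89 [ 444.8 -333.5   10.5] [461.8 279.4]
stand top 0.89 [ 257.6 -223.8   11.2] [415.7 361.9]
stand top 0.84 [ 635.7 -189.9   11.6] [398.6 197.4]
stand top 0.83 [560.9 134.6  10.9] [258.9 230.2]
plate top 0.92 [ 468.2 -199.4   11.6] [403.9 269.6]
lug top 0.82 [ 469.4 -195.1   12.5] [402.1 269.1]
spare top 0.65 [719.7 -37.4  14.1] [332.8 161.8]
collar top 0.82 [561.4 134.2  12.6] [259.  229.9]
collar top 0.8 [ 440.5 -326.7   15.1] [459.5 281.3]
collar top 0.8 [ 634.  -193.    14.5] [400.2 198. ]
collar top 0.74 [257.2 226.7  12.6] [218.3 362.8]
collar top 0.61 [ 261.1 -227.2   13.4] [417.3 360.5]
side [   7.1 1028.8  985.2]
stand side 0.87 [248.9 245.6  11.4] [391.3 353.6]
stand side 0.83 [552.9 156.   12.8] [285.2 285.7]
stand side 0.78 [ 436.3 -327.3   13.8] [400.8 191.4]
stand side 0.68 [ 630.4 -185.8   17.1] [318.9 200.5]
plate side 0.89 [ 461.8 -191.9    6.5] [375.1 217. ]
plate side 0.42 [434.5 358.9  17.2] [288.5 361.4]
lug side 0.95 [ 463.1 -192.5    8.1] [374.8 216.3]
spare side 0.69 [722.3 -37.2   8.8] [264.6 224.1]
collar side 0.97 [ 429.8 -330.2   15. ] [403.3 191.1]
collar side 0.91 [555.7 157.   14.1] [283.9 285.2]
collar side 0.69 [ 626.5 -184.6   10.6] [320.  202.9]
collar side 0.55 [251.7 244.3  12.6] [390.4 352.4]
collar side 0.46 [ 464.8 -188.8    5.9] [373.7 217.5]
collar side 0.31 [554.4 360.7  67.5] [236.4 327.7]
{'clock': 0.6, 'qpos': array([-1.3,  0.3,  1.5, -0. ,  1.3, -0.2]), 'joint_velocities': array([-0., -0.,  0., -0.,  0.,  0.]), 'tau': array([ -0. , -43.7, -28.4,   0.1,   0. ,  -0. ]), 'tool_pos': array([ 234.2, -497.7,  240.7]), 'tcp_rot': array([ 3.1,  0.7, -0. ]), 'wrist_force': array([-0.3, -0.2, -0.9]), 'moment': array([ 0.,  0., -0.]), 'gripper_force': 0.0, 'gripper_width': 0.9987304164631093}
```

View pics/top0.png

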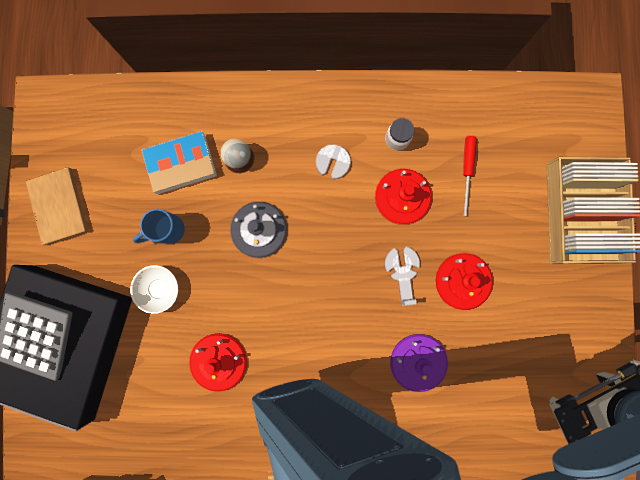

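View pics/side0.png

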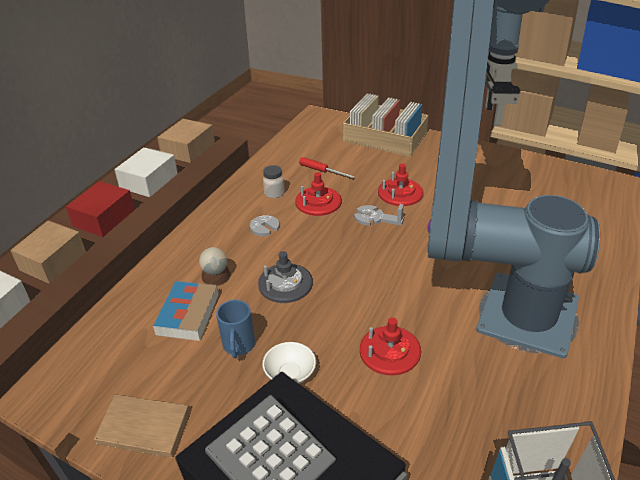

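Candidates for the stand in the top view are steel grey (259,229), red (404,196), (464,281) and (219,362), and purple (419,362). Only the grey one at (259,229) is a steel foot with a plate already on it. The plate with arm and lug is at (403,275). The disc at (333,161) has no lug, so it is the spare. I'll confirm both in one enlarged crop.

```bash
python3 - <<'E'
from h import *
a=cv2.imread('pics/top0.png')
s=a[194:264,224:294];p=a[240:310,368:438]
o=np.hstack([cv2.resize(x,(400,400),interpolation=cv2.INTER_CUBIC) for x in(s,p)])
b=cv2.imread('pics/side0.png')
o2=np.hstack([cv2.resize(x,(400,200),interpolation=cv2.INTER_CUBIC) for x in(b[245:305,225:345],b[195:235,340:420])])
cv2.imwrite('pics/crop1.png',np.vstack([o,o2]))
E
```

```text
(no output)
```

View pics/crop1.png

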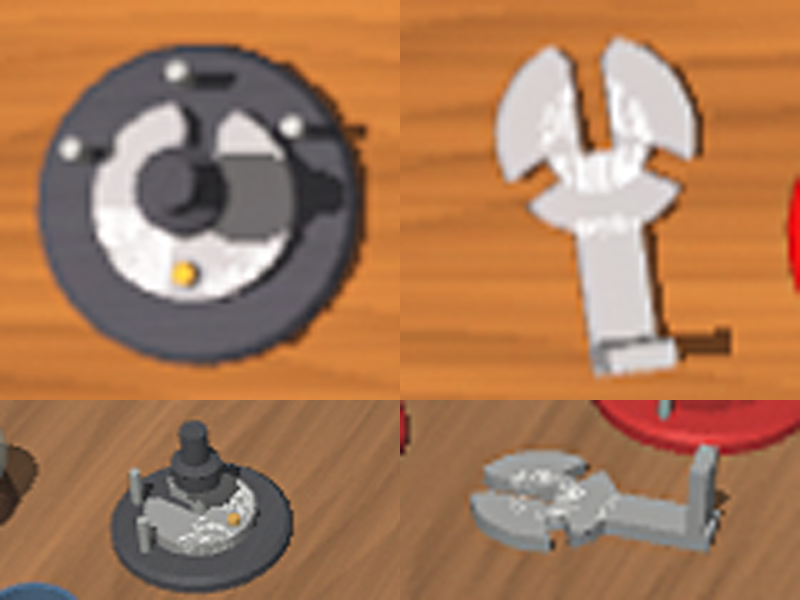

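The crop confirms both: the steel foot with its clamped plate and brass pin, and the lugged plate with two notches. Next I'll fit their poses.

```bash
cat > fit.py <<'E'
from h import *
from scipy.optimize import minimize,least_squares
t=np.linspace(0,2*np.pi,73)[:-1]
def circ(r,z): return np.c_[r*np.cos(t),r*np.sin(t),0*t+z]
def plate_mask(c,x,y,a,S=4,z0=0):
    # top+bottom polygons, supersampled
    def W(P): 
        P=np.asarray(P,float);ca,sa=np.cos(a),np.sin(a)
        return np.c_[x+ca*P[:,0]-sa*P[:,1],y+sa*P[:,0]+ca*P[:,1],P[:,2]+z0]
    def fill(m,P,v): cv2.fillPoly(m,[np.round(((proj(c,W(P))+.5)*S-.5)).astype(int)],v)
    def cut(z):
        m=np.zeros((480*S,640*S),np.uint8)
        fill(m,circ(40,z),1)
        sl=[(7,-7.25),(-31,-7.25),(-42,-11),(-42,11),(-31,7.25),(7,7.25)]
        fill(m,[(p,q,z) for p,q in sl],0)
        for s in(1,-1):
            u=np.array([.5,s*.866]);n=np.array([-u[1],u[0]])
            fill(m,[(*(u*r+n*w),z) for r,w in((22,-6),(44,-6),(44,6),(22,6))],0)
        fill(m,[(p,q,z) for p,q in((20,-13),(93,-13),(93,13),(20,13))],1)
        return m
    m=cut(0)
    for z in (3.3,6.6,10): m|=cut(z)
    B=np.array([(p,q,z) for p in(83,93) for q in(-13,13) for z in(0,52)],float)
    h=cv2.convexHull(np.round((proj(c,W(B))+.5)*S-.5).astype(np.int32)); cv2.fillPoly(m,[h],1)
    return cv2.resize(m.astype(np.float32),(640,480),interpolation=cv2.INTER_AREA)
def grey(im,box,th=90):
    s=cv2.cvtColor(im,cv2.COLOR_BGR2HSV)[:,:,1]; m=np.zeros((480,640),np.float32)
    x0,y0,x1,y1=box; m[y0:y1,x0:x1]=s[y0:y1,x0:x1]<th; return m
E
python3 - <<'E'
from fit import *
np.set_printoptions(precision=2,suppress=True)
ims={c:cv2.imread(f'pics/{c}0.png') for c in('top','side')}
box={'top':(375,240,432,312),'side':(348,198,408,230)}
for cs in(['top'],['side'],['top','side']):
  M={c:grey(ims[c],box[c]) for c in cs}
  f=lambda p:sum(np.abs(plate_mask(c,p[0],p[1],p[2]/50)-M[c]).sum() for c in cs)
  r=minimize(f,[475,-200,np.pi*50+5],method='Nelder-Mead',options=dict(initial_simplex=np.array([[475,-200,162],[485,-200,162],[475,-190,162],[475,-200,170]]),xatol=.1,fatol=.5))
  print('plate',cs,r.x[:2],np.degrees(r.x[2]/50),r.fun,[m.sum() for m in M.values()])
sb={'top':(228,198,290,262),'side':(255,250,316,305)}
def sm(c,x,y,S=4):
  m=np.zeros((480*S,640*S),np.uint8)
  for r,z0,z1 in((66,0,12),(18,51,60)):
    P=np.vstack([circ(r,z0),circ(r,z1)])+[x,y,0]
    cv2.fillPoly(m,[cv2.convexHull(np.round((proj(c,P)+.5)*S-.5).astype(np.int32))],1)
  return cv2.resize(m.astype(np.float32),(640,480),interpolation=cv2.INTER_AREA)
for c in('top','side'):
  M=grey(ims[c],sb[c],110); 
  if c=='side': M[:268]=0
  def f(p):
    m=sm(c,*p); 
    if c=='side': m[:268]=0
    return np.abs(m-M).sum()
  r=minimize(f,[560,140],method='Nelder-Mead',options=dict(initial_simplex=[[560,140],[568,140],[560,148]],xatol=.1,fatol=.5))
  print('stand',c,r.x,r.fun,M.sum())
posts=np.array([[177,71],[70,149],[291,126]]);pin=np.array([[185,273]])
cv=lambda p:np.array([223.5,193.5])+(p+.5)/(400/70)
A=ray('top',cv(posts),42)[:,:2]
g=lambda p:(np.array([[p[0]+50*np.cos(p[2]+b),p[1]+50*np.sin(p[2]+b)] for b in np.radians([180,118,-118])])-A[[0,o[0],o[1]]]).ravel()
for o in((1,2),(2,1)):
  r=least_squares(g,[560,140,3.1]);print('posts',o,r.x[:2],np.degrees(r.x[2]),r.cost,r.fun)
print('pin',ray('top',cv(pin),27),'sidepin',ray('side',[[225+234/3.333-.3,245+119/3.333-.3]],27))
E
```

```text
plate ['top'] [ 483.13 -196.05] 186.71629731713327 72.3125 [np.float32(1110.0)]
plate ['side'] [ 484.2  -196.77] 186.39129118228144 57.625 [np.float32(703.0)]Traceback (most recent call last):
  File "<stdin>", line 8, in <module>
    res = _minimize_neldermead(fun, x0, args, callback, bounds=bounds,
                               **options)
    fxc = func(xc)
    fx = function(np.copy(x), *(wrapper_args + args))
  File "<stdin>", line 7, in <lambda>
  File "<stdin>", line 7, in <genexpr>
  File "fit.py", line 22, in plate_mask
    for z in (3.3,6.6,10): m|=cut(z)
                              ~~~^^^
  File "fit.py", line 18, in cut
    fill(m,[(*(u*r+n*w),z) for r,w in((22,-6),(44,-6),(44,6),(22,6))],0)
    ~~~~^^^^^^^^^^^^^^^^^^^^^^^^^^^^^^^^^^^^^^^^^^^^^^^^^^^^^^^^^^^^^^^^
  File "fit.py", line 10, in fill
    def fill(m,P,v): cv2.fillPoly(m,[np.round(((proj(c,W(P))+.5)*S-.5)).astype(int)],v)
                                                ~~~~^^^^^^^^
  File "h.py", line 12, in proj
    k,d,T=K(n); return cv2.projectPoints(np.array(X,float).reshape(-1,3),cv2.Rodrigues(T[:3,:3])[0],T[:3,3],k,d)[0].reshape(-1,2)
          ~^^^
  File "h.py", line 5, in K
    p=camera_params(n); f=240/np.tan(np.radians(p['vertical_fov'])/2)
ValueError: time passes only in moves, steps and waits
```

```bash
sed -i 's/^def K(n):/import functools\n@functools.lru_cache(None)\ndef K(n):/' h.py
cat > st.py <<'E'
from fit import *
np.set_printoptions(precision=2,suppress=True)
ims={c:cv2.imread(f'pics/{c}0.png') for c in('top','side')}
sb={'top':(228,198,290,262),'side':(255,250,316,305)}
def sm(c,x,y,S=4):
  m=np.zeros((480*S,640*S),np.uint8)
  for r,z0,z1 in((66,0,12),(18,51,60)):
    P=np.vstack([circ(r,z0),circ(r,z1)])+[x,y,0]
    cv2.fillPoly(m,[cv2.convexHull(np.round((proj(c,P)+.5)*S-.5).astype(np.int32))],1)
  return cv2.resize(m.astype(np.float32),(640,480),interpolation=cv2.INTER_AREA)
for c in('top','side'):
  M=grey(ims[c],sb[c],110)
  if c=='side': M[:275]=0
  def f(p):
    m=sm(c,*p)
    if c=='side': m[:275]=0
    return np.abs(m-M).sum()
  r=minimize(f,[560,140],method='Nelder-Mead',options=dict(initial_simplex=[[560,140],[568,140],[560,148]],xatol=.1,fatol=.5))
  print('stand',c,r.x,r.fun,M.sum())
posts=np.array([[177,71],[70,149],[291,126]]);pin=np.array([[185,273]])
cv=lambda p:np.array([223.5,193.5])+(p+.5)/(400/70)
A=ray('top',cv(posts),42)[:,:2]
for o in((1,2),(2,1)):
  g=lambda p:(np.array([[p[0]+50*np.cos(p[2]+b),p[1]+50*np.sin(p[2]+b)] for b in np.radians([180,118,-118])])-A[[0,o[0],o[1]]]).ravel()
  r=least_squares(g,[560,140,3.1]);print('posts',o,r.x[:2],np.degrees(r.x[2]),r.cost,r.fun)
print('pin',ray('top',cv(pin),27),'sidepin',ray('side',[[225+234/3.333-.3,245+119/3.333-.3]],27))
E
python3 st.py; python3 -c "
from h import *
o=observe();print(o['tool_pos'],R.from_rotvec(o['tcp_rot']).as_matrix().round(3))"
```

```text
stand top [563.85 136.01] 118.5 2459.0
stand side [564.09 137.24] 33.5625 1300.0
posts (1, 2) [627.48 143.24] 5.9757927327535905 938.4654976990861 [-35.26  -2.85  17.36   1.54  17.9    1.31]
posts (2, 1) [563.16 136.84] 185.3883742929415 0.38576629684434505 [-0.06  0.66 -0.15 -0.49  0.22 -0.17]
pin [[533.83 139.21  27.  ]] sidepin [[532.52 143.22  27.  ]]
[ 234.173435   -497.6634385   240.66239073] [[ 0.905  0.426 -0.   ]
 [ 0.426 -0.905 -0.   ]
 [-0.     0.    -1.   ]]
```

Careful with the scale: shifts go in shares of 50 mm and turns go in units of 0.05 rad. That gives: -0.138 rad is -2.76.

```bash
cat > go.py <<'E'
# go.py x y z yaw_deg : tool-axes move (translate at present axes, then turn) to TCP x,y,z with tool y at yaw
import sys; from h import *
x,y,z,yaw=map(float,sys.argv[1:5]); o=observe(); M=R.from_rotvec(o['tcp_rot']).as_matrix()
a=np.degrees(np.arctan2(M[1,1],M[0,1])); d=(yaw-a+180)%360-180
print('tcp',o['tool_pos'].round(1),'yaw',a.round(2),'F',o['wrist_force'].round(1),'t',round(o['clock'],2),'w',round(o['gripper_width'],3),'q',o['qpos'].round(2))
print('d',(M.T@(np.array([x,y,z])-o['tool_pos'])).round(1),'turn',(-np.radians(d)).round(3),'tilt',M[2].round(3))
E
python3 -m crank '{"motion":[[0,0,0,-2.76,0.5],[0,0,0,-2.76,0.5],[0,0,0,-2.76,0.5],[0,0,0,-2.76,0.5],[0,0,0,-2.76,0.5],[0,0,0,-2.76,0.5],[0,0,0,-2.76,0.5],[0,0,0,-2.76,0.5],[0,0,0,-2.76,0.5],[0,0,0,0,0.5]]}'
python3 - <<'E'
from fit import *
im=cv2.imread('pics/top0.png');h=cv2.cvtColor(im,cv2.COLOR_BGR2HSV)
for c,b in(('top',(235,205,285,255)),('side',(262,262,310,300))):
    im=cv2.imread(f'pics/{c}0.png').astype(float);x0,y0,x1,y1=b
    s=im[y0:y1,x0:x1];w=np.clip(s[:,:,2]-s[:,:,0]-40,0,None)
    v,u=np.mgrid[y0:y1,x0:x1]
    k=np.unravel_index(w.argmax(),w.shape);near=np.hypot(u-x0-k[1],v-y0-k[0])<5;w=w*near
    p=[(u*w).sum()/w.sum(),(v*w).sum()/w.sum()];q=ray(c,[p],26)[0];d=q[:2]-[563.6,136.8]
    print(c,p,q,np.hypot(*d),np.degrees(np.arctan2(d[1],d[0]))%360)
E
python3 go.py 396.2 -206.6 150 6.6
```

```text
clock: 1.6
tool_pos: [234.2, -497.7, 240.7]
tcp_rot: [2.093, 2.343, -0.0]
wrist_force: [0.6, 0.1, -0.3]
gripper_width: 0.499
gripper_force: 0.0
top [np.float64(255.596919127086), np.float64(241.44480102695763)] [533.71452966 140.17694528  26.        ] 30.07565621732243 173.55313866698728
side [np.float64(294.5703794369645), np.float64(280.14075887392903)] [534.21975832 141.81594453  26.        ] 29.80534013882989 170.3115816053952
tcp [ 234.2 -497.7  240.7] yaw 6.43 F [ 0.6  0.1 -0.3] t 1.6 w 0.499 q [-1.33  0.26  1.53 -0.    1.35 -1.45]
d [271.1 193.6  90.6] turn -0.003 tilt [-0. -0. -1.]
```

```bash
python3 -m crank '{"motion":[[0.542,0.388,0.14,0,0.5],[0.542,0.388,0.14,0,0.5],[0.542,0.388,0.14,0,0.5],[0.542,0.388,0.14,0,0.5],[0.542,0.388,0.14,0,0.5],[0.542,0.388,0.14,0,0.5],[0.542,0.388,0.14,0,0.5],[0.542,0.388,0.14,0,0.5],[0.542,0.388,0.14,0,0.5],[0.542,0.388,0.14,0,0.5]]}'
python3 -m crank '{"motion":[[0,0,0.2,0,0.5],[0,0,0.2,0,0.5],[0,0,0,0,0.5]]}'
python3 go.py 396.2 -206.6 39 6.6
python3 -c "
from h import *
a=grab_frame('side');save('side1',a);cv2.imwrite('pics/c2.png',cv2.resize(a[130:250,320:480,::-1],(800,600)))"
```

```text
clock: 2.6
tool_pos: [397.6, -205.7, 170.6]
tcp_rot: [2.1, 2.336, 0.0]
wrist_force: [1.5, 0.5, -0.5]
gripper_width: 0.503
gripper_force: 0.0
clock: 2.9
tool_pos: [396.0, -206.9, 149.3]
tcp_rot: [-2.095, -2.338, 0.001]
wrist_force: [0.5, -0.0, 0.8]
gripper_width: 0.502
gripper_force: 0.0
tcp [ 396.  -206.9  149.3] yaw 6.26 F [ 0.5 -0.   0.8] t 2.9 w 0.502 q [-0.73  0.16  1.9  -0.    1.08 -0.84]
d [  0.2   0.4 110.3] turn -0.006 tilt [ 0.002 -0.002 -1.   ]
```

View pics/c2.png

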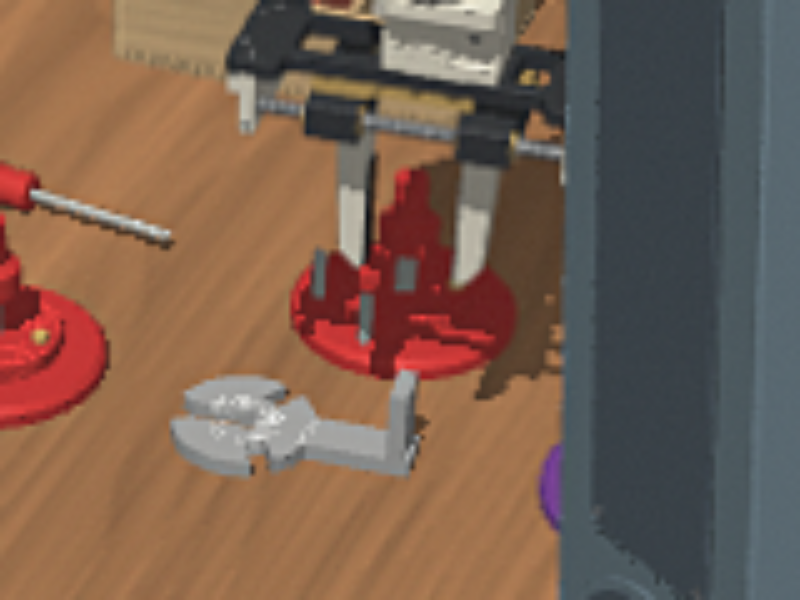

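The fingers, at crop (352,260) and (470,280), straddle the lug's line at (405,400). They are square to it and clear of the red foot behind. I'll descend and grip.

Converted, 10 mm is 0.2, 20 mm is 0.4, -0.006 rad is -0.12.

```bash
python3 -m crank '{"motion":[[0,0,0.4,-0.12,0.5],[0,0,0.4,0,0.5],[0,0,0.4,0,0.5],[0,0,0.4,0,0.5],[0,0,0.4,0,0.5],[0,0,0.2,0,0.5],[0,0,0,0,0.5]]}'
python3 -m crank '{"motion":[[0,0,0,0,0],[0,0,0,0,0],[0,0,0,0,0],[0,0,0,0,0],[0,0,0,0,0],[0,0,0,0,0]]}'
python3 go.py 396.2 -206.6 39 6.6
```

```text
clock: 3.65
tool_pos: [396.1, -207.2, 39.8]
tcp_rot: [-2.089, -2.344, 0.0]
wrist_force: [0.5, 0.3, 0.4]
gripper_width: 0.5
gripper_force: 0.0
clock: 4.25
tool_pos: [396.9, -206.8, 41.0]
tcp_rot: [2.087, 2.348, -0.0]
wrist_force: [-2.5, -0.0, 4.1]
gripper_width: 0.107
gripper_force: 30.0
tcp [ 396.9 -206.8   41. ] yaw 6.72 F [-2.5 -0.   4.1] t 4.25 w 0.107 q [-0.73  0.33  2.02 -0.    0.79 -0.85]
d [ 0.3 -0.6  2. ] turn 0.002 tilt [-0. -0. -1.]
```

Converted, -20 mm is -0.4, -10 mm is -0.2, 0.021 rad is 0.42.

```bash
python3 -m crank '{"motion":[[0,0,-0.2,0,0],[0,0,-0.4,0,0],[0,0,-0.4,0,0],[0,0,-0.2,0.42,0],[0,0,0,0,0],[0,0,0,0,0]]}'
python3 go.py 361.5 117.7 80 5.4
```

```text
clock: 4.85
tool_pos: [396.7, -206.6, 100.4]
tcp_rot: [-2.112, -2.325, -0.0]
wrist_force: [0.1, 0.7, -2.9]
gripper_width: 0.105
gripper_force: 30.0
tcp [ 396.7 -206.6  100.4] yaw 5.5 F [ 0.1  0.7 -2.9] t 4.85 w 0.105 q [-0.73  0.23  1.96  0.    0.95 -0.83]
d [326.2  -4.   20.4] turn 0.002 tilt [ 0. -0. -1.]
```

```bash
python3 -m crank '{"motion":[[0.3,0,0,0,0],[0.6,0,0,0,0],[0.7,0,0,0,0],[0.8,0,0,0,0],[0.8,-0.04,0,0,0],[0.8,-0.04,0,0,0],[0.8,0,0,0,0],[0.7,0,0,0,0],[0.6,0,0,0,0],[0.3,0,0,0,0]]}'
python3 -m crank '{"motion":[[0.12,0,0.28,0,0],[0,0,0.28,0,0],[0,0,0,0,0],[0,0,0,0,0]]}'
python3 go.py 361.5 117.7 72 5.4
python3 -c "
from h import *
a=grab_frame('top');save('top2',a);b=grab_frame('side');save('side2',b)
A=cv2.resize(a[180:320,200:340],(590,590));B=b[220:340,270:410]
cv2.imwrite('pics/c3.png',np.hstack([cv2.resize(a[190:300,210:310],(400,440)),cv2.resize(b[240:350,260:360],(400,440))])[:,:,::-1])"
```

```text
clock: 5.85
tool_pos: [359.8, 114.0, 99.7]
tcp_rot: [-2.108, -2.326, 0.002]
wrist_force: [-0.4, -0.9, -3.2]
gripper_width: 0.108
gripper_force: 30.0
clock: 6.25
tool_pos: [360.5, 117.6, 72.2]
tcp_rot: [-2.111, -2.324, 0.003]
wrist_force: [0.3, 0.0, -2.4]
gripper_width: 0.106
gripper_force: 30.0
tcp [360.5 117.6  72.2] yaw 5.52 F [ 0.3  0.  -2.4] t 6.25 w 0.106 q [ 0.02  0.17  2.14  0.    0.83 -0.08]
d [-0.   1.   0.2] turn 0.002 tilt [ 0.    -0.002 -1.   ]
```

View pics/c3.png

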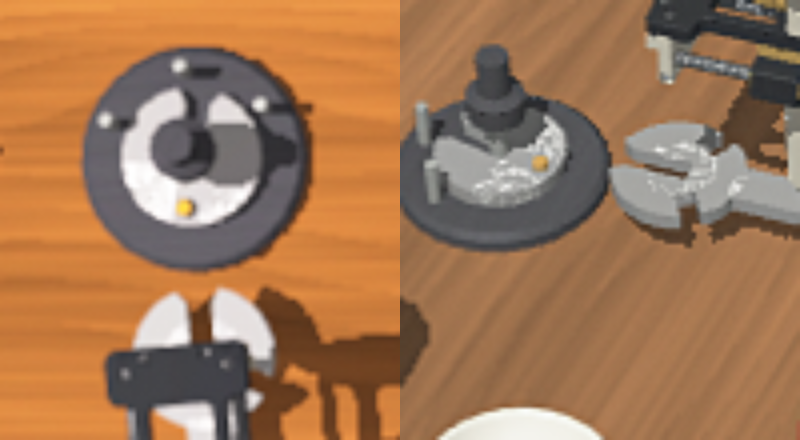

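The slot mouth faces the stem squarely (top crop slot at (202,320), stem at (183,150), with parallax). I'll refine the in-hand plate pose.

```bash
python3 - <<'E'
from fit import *
np.set_printoptions(precision=2,suppress=True)
def run(cs):
  W={};M={}
  for c in cs:
    im=cv2.imread(f'pics/{c}2.png');h=cv2.cvtColor(im,cv2.COLOR_BGR2HSV)
    w=np.zeros((480,640),np.float32)
    if c=='top': w[258:274,236:284]=1
    else: w[266:304,313:346]=1
    W[c]=w;M[c]=((h[:,:,1]<90)&(h[:,:,2]>(100 if c=='top' else 60))).astype(np.float32)
  f=lambda p:sum((W[c]*np.abs(plate_mask(c,p[0],p[1],p[2]/50,z0=32)-M[c])).sum() for c in cs)
  a=np.radians(185.5)*50
  r=minimize(f,[449,126,a],method='Nelder-Mead',options=dict(initial_simplex=[[446,126,a],[452,124,a],[447,129,a],[449,126,a+4]],xatol=.05,fatol=.3))
  print(cs,r.x[:2],np.degrees(r.x[2]/50),r.fun,f([448.1,126,a]))
run(['top']);run(['side']);run(['top','side'])
E
```

```text
['top'] [448.77 127.06] 186.0364183333355 20.0625 29.375
['side'] [450.18 127.37] 185.0213484017313 41.0 67.5
['top', 'side'] [449.58 127.22] 184.5007698668985 65.125 96.875
```

Converted, 5 mm is 0.1, -1 mm is -0.02.

```bash
python3 -m crank '{"motion":[[-0.02,0.1,0,0,0],[0,0.3,0,0,0],[0,0.4,0,0,0],[0,0.3,0,0,0],[0,0.1,0,0,0],[0,0,0,0,0]]}'
python3 go.py 474 128 72 5.4
python3 -m crank '{"motion":[[0,0.08,0,0,0],[0,0.08,0,0,0],[0,0.06,0,0,0],[0,0,0,0,0]]}'
python3 go.py 474 128 72 5.4
```

```text
clock: 6.95
tool_pos: [422.3, 121.8, 72.8]
tcp_rot: [2.113, 2.325, 0.001]
wrist_force: [0.5, 0.4, -3.0]
gripper_width: 0.104
gripper_force: 30.0
tcp [422.3 121.8  72.8] yaw 5.47 F [ 0.5  0.4 -3. ] t 6.95 w 0.104 q [ 0.03  0.26  2.01 -0.    0.87 -0.07]
d [ 1.2 52.   0.9] turn 0.001 tilt [-0.     0.001 -1.   ]
clock: 7.35
tool_pos: [432.9, 123.1, 72.8]
tcp_rot: [2.112, 2.325, 0.001]
wrist_force: [-0.2, -0.3, -2.1]
gripper_width: 0.108
gripper_force: 30.0
tcp [432.9 123.1  72.8] yaw 5.5 F [-0.2 -0.3 -2.1] t 7.35 w 0.108 q [ 0.03  0.28  1.98 -0.    0.88 -0.07]
d [ 0.9 41.4  0.8] turn 0.002 tilt [-0.     0.001 -1.   ]
```

```bash
for i in 1; do :; done
python3 -m crank '{"motion":[[0,0.06,0,0,0],[0,0.06,0,0,0],[0,0,0,0,0]]}' | grep -E 'pos|force'
python3 -m crank '{"motion":[[0,0.06,0,0,0],[0,0.06,0,0,0],[0,0,0,0,0]]}' | grep -E 'pos|force'
python3 -m crank '{"motion":[[0,0.06,0,0,0],[0,0.06,0,0,0],[0,0,0,0,0]]}' | grep -E 'pos|force'
```

```text
tool_pos: [439.1, 123.7, 72.7]
wrist_force: [0.6, 0.6, -2.2]
gripper_force: 30.0
tool_pos: [445.1, 124.3, 72.7]
wrist_force: [0.2, 0.2, -2.2]
gripper_force: 30.0
tool_pos: [451.1, 124.8, 72.7]
wrist_force: [-0.2, 0.1, -2.6]
gripper_force: 30.0
```

```bash

python3 -m crank '{"motion":[[0,0.06,0,0,0],[0,0.06,0,0,0],[0,0,0,0,0]]}' | grep -E 'pos|force'
python3 -m crank '{"motion":[[0,0.06,0,0,0],[0,0.06,0,0,0],[0,0,0,0,0]]}' | grep -E 'pos|force'
python3 -m crank '{"motion":[[0,0.06,0,0,0],[0,0.04,0,0,0],[0,0,0,0,0]]}' | grep -E 'pos|force'
python3 -m crank '{"motion":[[0,0.04,0,0,0],[0,0.02,0,0,0],[0,0,0,0,0]]}' | grep -E 'pos|force'
python3 go.py 474 128 72 5.4
python3 -c "
from h import *
a=grab_frame('top');save('top3',a);b=grab_frame('side');save('side3',b)
cv2.imwrite('pics/c4.png',np.hstack([cv2.resize(a[190:270,215:295],(400,400)),cv2.resize(b[240:320,240:320],(400,400))])[:,:,::-1])"
```

```text
tool_pos: [457.0, 125.4, 72.7]
wrist_force: [-0.2, 0.1, -1.7]
gripper_force: 30.0
tool_pos: [463.0, 126.0, 72.7]
wrist_force: [0.8, -0.6, -2.5]
gripper_force: 30.0
tool_pos: [467.8, 126.5, 72.7]
wrist_force: [0.5, 0.2, -2.2]
gripper_force: 30.0
tool_pos: [470.5, 126.7, 72.7]
wrist_force: [0.5, -0.8, -2.9]
gripper_force: 30.0
tcp [470.5 126.7  72.7] yaw 5.5 F [ 0.5 -0.8 -2.9] t 9.45 w 0.101 q [ 0.03  0.33  1.9  -0.    0.91 -0.06]
d [0.9 3.6 0.7] turn 0.002 tilt [-0.  0. -1.]
```

View pics/c4.png

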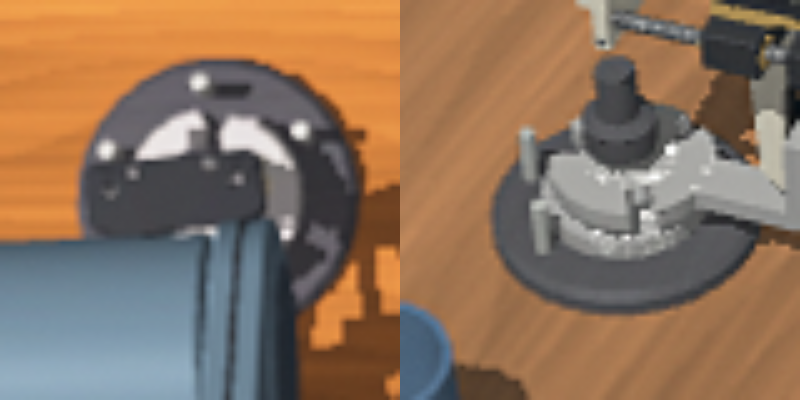

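The plate encircles the stem just above the lower plate, at side crop (630,200). I'll feel for the slot floor with small steps.

```bash

python3 -m crank '{"motion":[[0,0.02,0,0,0],[0,0.02,0,0,0],[0,0,0,0,0]]}' | grep -E 'pos|t_force'
for s in 1 2 3; do :; done
python3 -m crank '{"motion":[[0,0.014,0,0,0],[0,0,0,0,0]]}' | grep -E 'pos|t_force'
python3 -m crank '{"motion":[[0,0.014,0,0,0],[0,0,0,0,0]]}' | grep -E 'pos|t_force'
```

```text
tool_pos: [472.6, 126.9, 72.7]
wrist_force: [0.6, 0.6, -3.3]
tool_pos: [473.1, 127.0, 72.7]
wrist_force: [0.7, -0.6, -3.6]
tool_pos: [473.8, 127.1, 72.7]
wrist_force: [0.4, 1.0, -2.4]
```

```bash

python3 -m crank '{"motion":[[0,0.012,0,0,0],[0,0,0,0,0]]}' | grep -E 'pos|t_force'
python3 -m crank '{"motion":[[0,0.012,0,0,0],[0,0,0,0,0]]}' | grep -E 'pos|t_force'
python3 -m crank '{"motion":[[0,0.008,0,0,0],[0,0,0,0,0]]}' | grep -E 'pos|t_force'
```

```text
tool_pos: [474.4, 127.1, 72.7]
wrist_force: [-0.1, -0.7, -2.7]
tool_pos: [475.0, 127.2, 72.7]
wrist_force: [0.8, 0.4, -2.9]
tool_pos: [475.4, 127.2, 72.7]
wrist_force: [0.4, 0.3, -2.9]
```

```bash

python3 -m crank '{"motion":[[0,0.01,0,0,0],[0,0,0,0,0]]}' | grep -E 'pos|t_force'
python3 -m crank '{"motion":[[0,0.01,0,0,0],[0,0,0,0,0]]}' | grep -E 'pos|t_force'
```

```text
tool_pos: [475.9, 127.3, 72.7]
wrist_force: [-0.3, -0.1, -2.8]
tool_pos: [476.3, 127.3, 72.6]
wrist_force: [0.0, -0.4, -2.3]
```

```bash

python3 -m crank '{"motion":[[0,0.01,0,0,0],[0,0,0,0,0]]}' | grep -E 'pos|t_force'
python3 -m crank '{"motion":[[0,0.01,0,0,0],[0,0,0,0,0]]}' | grep -E 'pos|t_force'
python3 go.py 476 128 72 5.4
```

```text
tool_pos: [476.4, 127.3, 72.6]
wrist_force: [-1.1, -0.9, -1.5]
tool_pos: [476.5, 127.4, 72.5]
wrist_force: [-2.8, 0.3, -0.8]
tcp [476.5 127.4  72.5] yaw 5.51 F [-2.8  0.3 -0.8] t 11.65 w 0.107 q [ 0.03  0.34  1.88 -0.    0.92 -0.06]
d [ 0.7 -0.4  0.5] turn 0.002 tilt [ 0.    -0.002 -1.   ]
```

Light contact at the slot floor (about 3 N). I'll back off 1 mm and turn about the stem counterclockwise in small arcs, watching the force.

```bash

python3 -m crank '{"motion":[[0,-0.036,0,0,0],[0,0,0,0,0]]}' | grep -E 'pos|t_force'
python3 -m crank '{"motion":[[-0.088,0.0022,0,-1,0],[-0.088,0.0022,0,-1,0],[-0.088,0.0022,0,-1,0],[0,0,0,0,0]]}' | grep -E 'pos|t_force'
python3 -m crank '{"motion":[[-0.088,0.0022,0,-1,0],[-0.088,0.0022,0,-1,0],[-0.088,0.0022,0,-1,0],[0,0,0,0,0]]}' | grep -E 'pos|t_force'
python3 go.py 476 128 72 52
```

```text
tool_pos: [476.0, 127.3, 72.8]
wrist_force: [0.5, 1.1, -2.5]
tool_pos: [478.6, 113.9, 72.9]
wrist_force: [-0.8, 0.5, -3.2]
tool_pos: [482.5, 101.5, 72.8]
wrist_force: [-0.0, -0.1, -2.3]
tcp [482.5 101.5  72.8] yaw 22.62 F [-0.  -0.1 -2.3] t 12.65 w 0.104 q [-0.02  0.34  1.88 -0.    0.91 -0.41]
d [27.   4.2  0.8] turn -0.513 tilt [-0.     0.001 -1.   ]
```

```bash

python3 -m crank '{"motion":[[-0.088,0.0022,0,-1,0],[-0.088,0.0022,0,-1,0],[-0.088,0.0022,0,-1,0],[-0.088,0.0022,0,-1,0],[0,0,0,0,0]]}' | grep -E 'pos|t_force'
python3 -m crank '{"motion":[[-0.088,0.0022,0,-1,0],[-0.088,0.0022,0,-1,0],[-0.088,0.0022,0,-1,0],[-0.088,0.0022,0,-1,0],[0,0,0,0,0]]}' | grep -E 'pos|t_force'
python3 go.py 509.5 66 67 52
python3 -m crank '{"motion":[[0,0,0.04,0,0],[0,0,0.04,0,0],[0,0,0,0,0]]}' | grep -E 'pos|t_force'
python3 -m crank '{"motion":[[0,0,0.02,0,0],[0,0,0,0,0]]}' | grep -E 'pos|t_force'
python3 -m crank '{"motion":[[0,0,0.02,0,0],[0,0,0,0,0]]}' | grep -E 'pos|t_force'
```

```text
tool_pos: [490.8, 86.2, 72.8]
wrist_force: [0.3, 0.0, -3.0]
tool_pos: [502.0, 72.8, 72.7]
wrist_force: [-0.9, -0.5, -2.1]
tcp [502.   72.8  72.7] yaw 45.47 F [-0.9 -0.5 -2.1] t 13.65 w 0.105 q [-0.08  0.36  1.85  0.    0.93 -0.87]
d [-10.1   0.5   5.7] turn -0.114 tilt [-0.  0. -1.]
tool_pos: [501.0, 73.0, 68.3]
wrist_force: [0.3, -0.4, -3.0]
tool_pos: [501.5, 72.9, 67.7]
wrist_force: [-0.8, -0.8, -0.9]
tool_pos: [501.8, 72.8, 67.1]
wrist_force: [-1.5, -1.0, 3.4]
```

Riding on the pin top (TCP z 67.5, about 6 N). Now I'll turn slowly with this light bias and watch for the drop.

```bash

for_() { :; }
python3 -m crank '{"motion":[[-0.0352,0.0004,0,-0.4,0],[-0.0352,0.0004,0,-0.4,0],[0,0,0,0,0]]}' | grep -E 'pos|t_force'
python3 -m crank '{"motion":[[-0.0352,0.0004,0,-0.4,0],[0,0,0,0,0]]}' | grep -E 'pos|t_force'
python3 -m crank '{"motion":[[-0.0352,0.0004,0,-0.4,0],[0,0,0,0,0]]}' | grep -E 'pos|t_force'
python3 go.py 509.5 66 67 52
```

```text
tool_pos: [504.3, 70.0, 66.4]
wrist_force: [-0.4, 0.5, -2.4]
tool_pos: [505.5, 68.9, 66.3]
wrist_force: [0.5, 0.3, -2.9]
tool_pos: [507.0, 67.9, 66.6]
wrist_force: [-0.5, -1.0, -2.7]
tcp [507.   67.9  66.6] yaw 50.23 F [-0.5 -1.  -2.7] t 15.05 w 0.106 q [-0.09  0.38  1.85 -0.    0.92 -0.96]
d [-3.1  0.2 -0.4] turn -0.031 tilt [-0. -0. -1.]
```

```bash

python3 -m crank '{"motion":[[0,0,0.02,0,0],[0,0,0,0,0]]}' | grep -E 'pos|t_force'
python3 -m crank '{"motion":[[0,0,0.02,0,0],[0,0,0,0,0]]}' | grep -E 'pos|t_force'
python3 go.py 509.5 66 67 52
```

```text
tool_pos: [506.6, 68.0, 65.5]
wrist_force: [-0.1, 0.3, -2.1]
tool_pos: [506.7, 68.1, 64.5]
wrist_force: [0.6, 0.0, -3.1]
tcp [506.7  68.1  64.5] yaw 50.2 F [ 0.6  0.  -3.1] t 15.45 w 0.107 q [-0.08  0.38  1.85 -0.    0.91 -0.96]
d [-3.5  0.2 -2.5] turn -0.031 tilt [ 0. -0. -1.]
```

Already 3 mm down without contact, so the notch is over the pin. Lowering the rest.

```bash

python3 -m crank '{"motion":[[0,0,0.02,0,0],[0,0,0,0,0]]}' | grep -E 'pos|t_force'
python3 -m crank '{"motion":[[0,0,0.012,0,0],[0,0,0,0,0]]}' | grep -E 'pos|t_force'
python3 -m crank '{"motion":[[0,0,0.01,0,0],[0,0,0,0,0]]}' | grep -E 'pos|t_force|momen'
python3 go.py 509.5 66 67 52
```

```text
tool_pos: [506.7, 68.1, 63.5]
wrist_force: [-1.1, -0.3, -2.7]
tool_pos: [506.8, 68.1, 63.1]
wrist_force: [0.3, -0.1, -3.2]
tool_pos: [506.9, 68.0, 62.9]
wrist_force: [-0.7, -0.1, 2.7]
tcp [506.9  68.   62.9] yaw 50.2 F [-0.7 -0.1  2.7] t 16.05 w 0.108 q [-0.08  0.38  1.85 -0.    0.91 -0.96]
d [-3.3  0.1 -4.1] turn -0.031 tilt [-0.  0. -1.]
```

```bash

python3 -m crank '{"motion":[[0,0,-0.008,0,0],[0,0,0,0,0.3],[0,0,0,0,0.3],[0,0,0,0,0.3],[0,0,0,0,0.3],[0,0,0,0,0.3]]}'
python3 -m crank '{"motion":[[0,0,-0.1,0,0.3],[0,0,-0.3,0,0.3],[0,0,-0.5,0,0.3],[0,0,-0.6,0,0.3],[0,0,-0.7,0,0.3],[0,-0.8,-0.4,0,0.3],[0,-0.8,0,0,0.3],[0,-0.8,0,0,0.3],[0,-0.8,0,0,0.3],[0,0,0,0,0.3]]}' | grep -E 'pos|force'
python3 go.py 509.5 66 67 52
python3 -c "
from h import *
a=grab_frame('top');save('top4',a);b=grab_frame('side');save('side4',b)
cv2.imwrite('pics/c5.png',np.hstack([cv2.resize(a[185:275,215:305],(400,400)),cv2.resize(b[240:320,240:320],(400,400))])[:,:,::-1])"
```

```text
clock: 16.65
tool_pos: [506.9, 68.0, 63.0]
tcp_rot: [1.07, 2.954, 0.0]
wrist_force: [1.4, 0.1, 0.9]
gripper_width: 0.301
gripper_force: 0.0
tool_pos: [402.0, -57.2, 193.3]
wrist_force: [0.0, 1.0, -0.0]
gripper_force: 0.0
tcp [402.  -57.2 193.3] yaw 49.96 F [ 0.  1. -0.] t 17.65 w 0.299 q [-0.42  0.04  1.92 -0.    1.18 -1.29]
d [ -3.  163.7 126.1] turn -0.036 tilt [-0.    -0.001 -1.   ]
```

View pics/c5.png

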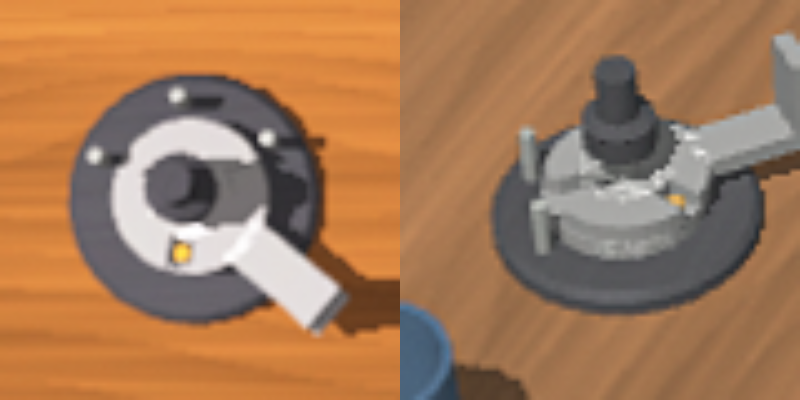

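The brass pin shows inside the notch at top crop (181,253). In the side crop the plate lies flat on the lower plate, the lug stands clear, and the gripper is well away. TCP height at contact fell from 67.7 to 63.0, which matches the 5 mm drop.

```bash
python3 -c "
from rig import *
print(close_job())"
```

```text
the job is handed in; nothing more can be done
None
```

The locking plate is round the stem and flat on the lower plate, turned about 45° counterclockwise with notch B over the brass pin; it is released, contact forces stayed around 6 N, and the job is handed in at about 18 s.

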